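# Cock the blue desoldering pump against the bench stop

### The job

Pick up the blue desoldering pump and push its yellow plunger button against the orange pad of the steel bench stop until the plunger is fully home. Then lay the pump gently, not dropped, lengthwise in the middle of the grey mat and let go; leave the red pump where it lies.

Things in the scene. Friction and masses are not known exactly. Their poses are not given: they have to be found in the camera images.
- blue_centre (a point): Centre of the blue desoldering pump, a loose rod of about 120 g lying on the bench, 15 mm above its underside. x runs along it to its yellow button, z up. In the middle a blue square grip sleeve, 60 mm long, 30 wide, 30 high, on which it rests; a 24 mm blue tube reaches 75 mm either side, a white nozzle 100 mm on the -x end. The button starts pointing away from the robot, within 30 degrees.
- blue_plunger (a joint): How far the blue pump's yellow button (round, 24 mm, on a thin steel rod at the pump's +x end) is pushed in, m: 0 fully out, 0.020 fully home (hard stop). Its flat end is 113 mm from the pump's centre when out, 93 mm when home. It slides along the pump's axis against a steady 6 N and stays wherever it is left. It starts 0 to 4 mm in.
- red_centre (a point): Centre of the red desoldering pump, same shape and size as the blue one, same axes; to be left alone.
- pad (a point): Centre of the face of the flat upright orange pad, 70 x 70 mm, 10 mm thick, 85 mm above the bench, on a fixed steel angle plate (the bench stop) 100 mm wide, 130 mm high. The face looks along this point's -x, towards the robot; +x points square into the pad (push the button that way), z up.
- mat: Fixed grey rectangular mat, 240 mm (its x) by 140 mm (its y), 4 mm thick; the origin is the centre of its underside, on the bench. A pump lying on it has its centre 19 mm above the bench.
Mind the look-alikes: they are no part of the job. There is more than one size of the part that bears blue_centre; the job needs the middle-sized. Leave any green look-alike of the part that bears pad alone.

How it is judged:
On the way, in this order (a step that is already met when the one before it is completed fails the run):
1. the blue pump is held up at the orange pad with its button pressed home against it (at least 17 of 20 mm) (value of joint blue_plunger above 0.017 m and distance between blue_centre and pad below 0.115 m and height (world z) of blue_centre above 0.045 m), for 0.05 s.
2. the pump is brought down over the mat to within 15 mm of lying on it while still held by the fingers (horizontal distance between blue_centre and mat below 0.045 m and height (world z) of blue_centre below 0.034 m and contact force between the fingers and anything else above 1 N), for 0.05 s.
At the end, for the whole second after the job is handed in: The blue pump's plunger is home (at least 16 of 20 mm in), the pump lies flat on the grey mat, released, its centre within 30 mm of the mat's middle and its length within 17 degrees of the mat's length, either way round (value of joint blue_plunger above 0.016 m and horizontal distance between blue_centre and mat below 0.03 m and angle between the x axis of blue_centre and the x axis of mat, either way round below 0.3 rad and height (world z) of blue_centre between 0.015 and 0.024 m); the robot touches nothing.
It fails at once if the red pump is moved by more than 20 mm (distance of red_centre from where it was at the start of the episode above 0.02 m).
It also fails if it takes over 48 s, if anything falls off the work surface, if the arm or the gripper's body presses on something with over 40 N, if the wrist force passes 120 N, or if a joint passes its speed limit or range.

### The arm

A 6-joint arm with a two-finger parallel gripper is mounted at the origin on the work surface. World frame = base frame: x ahead of the robot, y to its left, z up, the work surface at z = 0. Lengths are in m, angles in rad, forces in N, time in s.
With the tool pointing down it reaches from about 0.375 to 0.925 m from the base axis. Payload 5.7 kg.
Tool frame: the origin (TCP) lies on the centre line of the jaws, within the pads' length; the fingertips stand 8 mm ahead of it and the grasp point (between the pads) lies 11 mm behind it; z points along the fingers, x is the direction in which the jaws open and shut, and the axes are right-handed (so a half turn about z gives the same grasp; the last joint's range is limited). The gripper opens to 88 mm and grips with 3 to 60 N. Pads are 20 mm wide; open, the fingers measure 115 mm over their backs; the gripper's body (75 mm by 178 mm) begins 61 mm behind the grasp point.
Start: joints at [-1.252, 0.359, 1.51, -0, 1.272, -0.115], TCP at [0.252, -0.544, 0.231] pointing down, gripper open.
Joint ranges: [-2.97, 2.97], [-1.01, 2.36], [0.21, 2.38], [-0.96, 4.11], [0.2, 2.71], [-2.98, 2.98]. Speed limits (rad/s): [2.39, 2.39, 3.14, 3.14, 3.14, 3.14].

### API

Orientations are given as a 3x3 rotation matrix whose columns are the frame's x, y, z axes.
In Python, from workcell import robot gives the robot as it stands. The module is installed in compiled form; this text tells all that it offers.
- The arm moves only by the tool arm_command, never from a script. Its argument "motion" is a list that holds one entry, the list of rows, each a list of 7 numbers: the shift along the tool's x, y, z in m, then the turn, a rotation vector about the tool's x, y, z in rad, then the closure, from -1 (fully open) to 1 (shut). A call has 1 to 8 rows; each row is the pose to reach, as a shift and turn from the pose commanded when the call began, along the tool's axes at that moment; what a row does not reach only later rows make up. A row lasts 1/8 s, in which the tool goes at most 62.5 mm and 10.7 degrees, less where a joint would pass 70% of its speed; a pose out of reach is approached as far as the arm can. A call with a gripper value outside its range is refused whole. The fingers move at their own pace and stop on an object; the grip force is fixed at half the most. Time passes only in rows, so rows that repeat a pose let the fingers close. It gives the time, the measured TCP pose, the force and the opening at its end, in the units of the state.
- robot.sense(): the state, without advancing time (a new reading comes with each control period).
- robot.read_camera(name): name is "scene" or "top"; returns a dict with "frame" (400x640x3 uint8, red, green, blue), "fx", "fy", "cx", "cy" (pixels), "k1" (the pictures are not rectified: a ray, as slopes to the right and down, at radius r is drawn at 1 + k1 r^2 times it, then the intrinsics apply), "rvec" (rotation vector, rad) and "tvec" (3), from world to camera coordinates, as OpenCV has them. Camera axes: x right, y down, z forward; pixel columns grow to the right and rows downward; lengths in m; the calibration is good to about 2 mm. A picture is of the moment at which its call begins. There is no depth.
- robot.hand_in(): hands the job in, once; it reports no verdict.
The state is a dict: "time_s": time; "joint_positions": joint angles; "dq": joint speeds; "effort": joint torques, N m; "tool_pos": TCP position; "tool_rot": TCP orientation; "ft_force": force on the tool from outside, world axes, zero at the start; "moment": the same for the moment, N m; "gripper_width": opening from 0.0 (shut) to 1.0 (fully open).
Only numpy, scipy, OpenCV 4.12 (cv2) and the standard library are available. Lean on these libraries where they do the work, as an engineer would, in place of code of your own. Each camera call takes 0.05 s, during which the arm holds its last target.

## Working session

There is one attempt and no reset: what is moved stays moved. The work goes in short steps, Python scripts to look and compute and a tool call to move; the robot and the scene stay as the last step left them, time stands still between calls to the robot, and variables do not carry over. Pictures are saved under pics/ and viewed, and the job is handed in when it is done.

Besides the shell and the picture viewer there is one more tool, called after ">>>" as name(argument=value, ...), one argument or row to a line, values as JSON. arm_command: Moves the arm, as the interface text tells. Its arguments: {"type":"object","properties":{"motion":{"type":"array","items":{"type":"array","items":{"type":"array","items":{"type":"number"}}}}},"required":["motion"]}

```bash
mkdir -p pics; cat > h.py <<'E'
import numpy as np, cv2
from workcell import robot
def cam(n):
    d=robot.read_camera(n); d['R']=cv2.Rodrigues(np.array(d['rvec'],float))[0]; d['t']=np.array(d['tvec'],float).ravel(); return d
def save(img,name): cv2.imwrite('pics/'+name,cv2.cvtColor(img,cv2.COLOR_RGB2BGR))
def ray(d,u,v):
    x=(u-d['cx'])/d['fx'];y=(v-d['cy'])/d['fy'];X,Y=x,y
    for _ in range(30):
        s=1+d['k1']*(X*X+Y*Y);X,Y=x/s,y/s
    return -d['R'].T@d['t'], d['R'].T@np.array([X,Y,1.])
def onz(d,u,v,z):
    c,r=ray(d,u,v); return c+r*(z-c[2])/r[2]
def proj(d,P):
    p=d['R']@np.array(P,float)+d['t'];X,Y=p[:2]/p[2];s=1+d['k1']*(X*X+Y*Y)
    return np.array([d['fx']*X*s+d['cx'],d['fy']*Y*s+d['cy']])
E
python3 - <<'E'
from h import *
for n in('scene','top'):
    d=cam(n); save(d['frame'],n+'0.png'); print(n,-d['R'].T@d['t'],d['R'][2],d['fx'],d['k1'])
    np.save(n+'0.npy',d,allow_pickle=True)
s=robot.sense(); print(s['time_s'],s['tool_pos'],s['tool_rot'])
E
```

```text
scene [0.88576494 0.48406458 0.67978361] [-0.48962675 -0.55624831 -0.67145623] 394.5378007359017 -0.008330118668362021
top [ 0.38818298 -0.00098563  0.94757363] [ 0.09038447 -0.00359637 -0.99590045] 375.9890543296729 -0.0481401944720118
0.1 [ 0.25198569 -0.54384282  0.22989025] [[ 4.20345659e-01 -9.07363900e-01 -5.29288208e-04]
 [-9.07362528e-01 -4.20345950e-01  1.58905285e-03]
 [-1.66433334e-03 -1.87695180e-04 -9.99998597e-01]]
```

View pics/scene0.png

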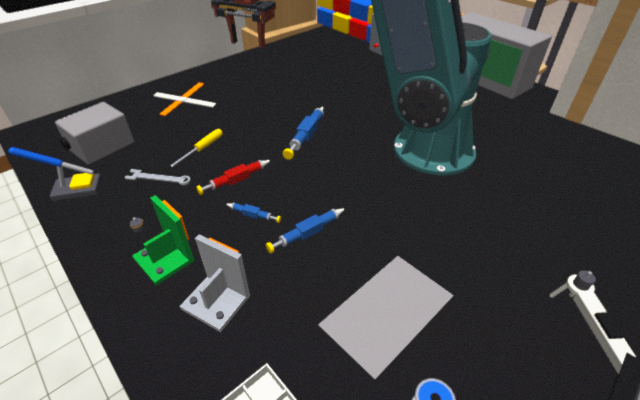

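View pics/top0.png

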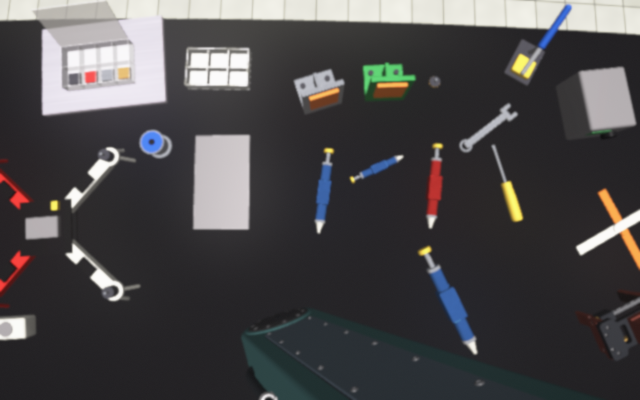

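Blue candidates in the top view are (323,190), a small one at (377,168) and a large one at (452,300). I'll measure their lengths. The pad must be the one on the steel stop at (320,98), since the green look-alike is at (390,88).

```bash
python3 - <<'E'
from h import *
d=np.load('top0.npy',allow_pickle=True).item(); s=np.load('scene0.npy',allow_pickle=True).item()
def comps(d,lo,hi,amin=15):
    hsv=cv2.cvtColor(d['frame'],cv2.COLOR_RGB2HSV); m=cv2.inRange(hsv,lo,hi)
    n,l,st,c=cv2.connectedComponentsWithStats(m)
    return [(c[i].round(1),st[i,4],l==i) for i in range(1,n) if st[i,4]>=amin]
for nm,dd in(('top',d),('scene',s)):
  print(nm)
  for c,a,m in comps(dd,(100,120,50),(125,255,255),40):
    y,x=np.nonzero(m);P=np.array([onz(dd,u,v,.015)[:2] for u,v in zip(x,y)])
    mu=P.mean(0);w,V=np.linalg.eigh(np.cov((P-mu).T));pr=(P-mu)@V[:,1]; print('blue',c,a,mu.round(4),V[:,1].round(3),'len',np.ptp(pr).round(3))
  for c,a,m in comps(dd,(22,120,120),(33,255,255),8): print('yel',c,a,onz(dd,*c,.015).round(4))
  for c,a,m in comps(dd,(5,150,80),(18,255,255),20):
    print('or',c,a,cv2.boxPoints(cv2.minAreaRect(np.argwhere(m)[:,::-1].astype(np.float32))).round(1).tolist())
f=d['frame'][60:245,180:450]; save(cv2.resize(f,None,fx=2.9,fy=2.9,interpolation=cv2.INTER_CUBIC),'crop1.png')
f=s['frame'][180:390,120:460]; save(cv2.resize(f,None,fx=2.3,fy=2.3,interpolation=cv2.INTER_CUBIC),'crop2.png')
# mat
hsv=cv2.cvtColor(d['frame'],cv2.COLOR_RGB2HSV)
m=((hsv[...,1]<40)&(hsv[...,2]>110)).astype(np.uint8); 
n,l,st,c=cv2.connectedComponentsWithStats(m); i=l[180,222]
r=cv2.minAreaRect(np.argwhere(l==i)[:,::-1].astype(np.float32)); print('mat',st[i],r); 
Q=np.array([onz(d,*p,.004) for p in cv2.boxPoints(r)]); print(Q.round(4),Q.mean(0))
hs=cv2.cvtColor(s['frame'],cv2.COLOR_RGB2HSV);m=((hs[...,1]<40)&(hs[...,2]>110)).astype(np.uint8);n,l,st,c=cv2.connectedComponentsWithStats(m); i=l[310,380]
ct=max(cv2.findContours((l==i).astype(np.uint8),0,1)[0],key=cv2.contourArea);ap=cv2.approxPolyDP(ct,6,True)[:,0];print('matS',[onz(s,*map(float,p),.004)[:2].round(4).tolist() for p in ap])
E
```

```text
top
blue [552.9  29. ] 368 [ 0.9383 -0.6088] [-0.815  0.579] len 0.156
blue [151.3 141.5] 305 [0.6045 0.4395] [-0.717 -0.697] len 0.051
blue [378.6 166.7] 303 [ 0.5515 -0.139 ] [-0.44   0.898] len 0.089
blue [323.2 192. ] 629 [ 0.4845 -0.0009] [-0.994  0.107] len 0.133
blue [451.8 304.7] 1200 [ 0.2134 -0.3225] [-0.887 -0.461] len 0.182
yel [519.1  63.6] 205 [ 0.8357 -0.5097  0.015 ]
yel [529.4  70.9] 85 [ 0.8167 -0.5368  0.015 ]
yel [437.5 145.2] 45 [ 0.6102 -0.2887  0.015 ]
yel [328.5 150. ] 43 [ 0.5912 -0.0121  0.015 ]
yel [351.6 179.1] 20 [ 0.5185 -0.0714  0.015 ]
yel [512.  201.5] 455 [ 0.4707 -0.4782  0.015 ]
yel [ 53.6 205.1] 80 [0.4367 0.6837 0.015 ]
yel [424.8 250.3] 75 [ 0.345  -0.2552  0.015 ]
or [390.1  89.3] 434 [[373.29998779296875, 82.80000305175781], [406.8999938964844, 81.0], [407.70001220703125, 95.5999984741211], [374.1000061035156, 97.4000015258789]]
or [323.9  98.2] 327 [[307.70001220703125, 96.5999984741211], [337.5, 87.30000305175781], [341.1000061035156, 99.0999984741211], [311.3999938964844, 108.4000015258789]]
or [609.3 205. ] 367 [[596.0, 192.10000610351562]
[... 1837 characters left out ...]
562], [10.600000381469727, 167.39999389648438], [0.20000000298023224, 171.5]]
or [178.6 217.9] 94 [[162.5, 200.3000030517578], [169.10000610351562, 196.10000610351562], [194.3000030517578, 234.89999389648438], [187.8000030517578, 239.1999969482422]]
or [223.5 244.1] 73 [[208.39999389648438, 238.1999969482422], [209.39999389648438, 236.1999969482422], [238.5, 250.0], [237.5, 252.0]]
mat [ 193  134   57   96 5331] ((221.0, 181.49996948242188), (94.99998474121094, 55.99999237060547), 90.0)
[[0.6285 0.3371 0.004 ]
 [0.6311 0.1924 0.004 ]
 [0.3886 0.1828 0.004 ]
 [0.3853 0.324  0.004 ]] [0.50839663 0.25906127 0.004     ]
matS [[0.3911, 0.1898], [0.6266, 0.1942], [0.6258, 0.3323], [0.3902, 0.327]]
```

View pics/crop1.png

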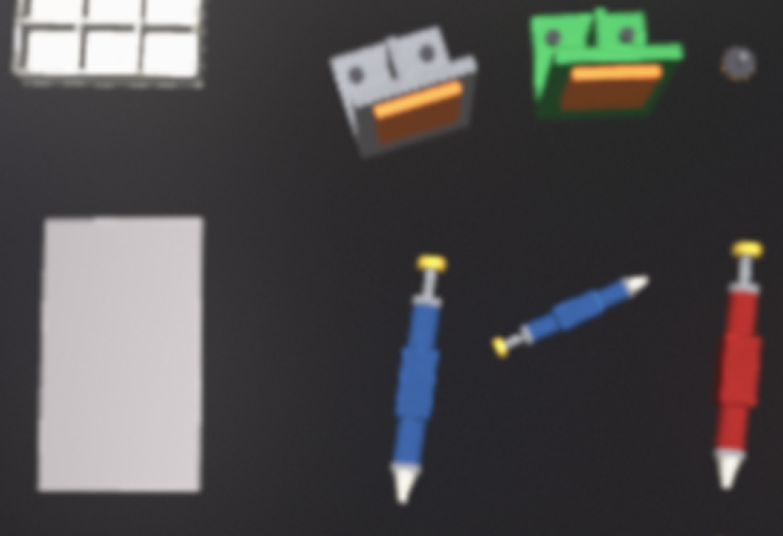

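View pics/crop2.png

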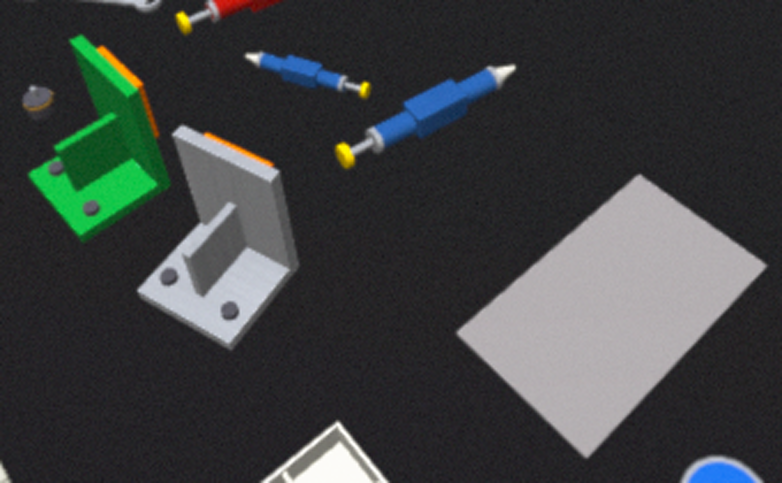

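Confirmed in the crops. The middle-sized blue pump is at top (323,192), next to a smaller one (378,167) and a larger one (452,305). The pad is on the grey steel stop at (324,98). Next I'll refine the pad face and the pump axis.

```bash
python3 - <<'E'
from h import *
d=np.load('top0.npy',allow_pickle=True).item(); s=np.load('scene0.npy',allow_pickle=True).item()
save(cv2.resize(d['frame'][60:120,285:355],None,fx=10,fy=10,interpolation=cv2.INTER_CUBIC),'padtop.png')
save(cv2.resize(s['frame'][225:335,175:255],None,fx=5,fy=5,interpolation=cv2.INTER_CUBIC),'padsc.png')
save(cv2.resize(d['frame'][140:240,290:360],None,fx=6,fy=6,interpolation=cv2.INTER_CUBIC),'ptop.png')
save(cv2.resize(s['frame'][195:260,255:355],None,fx=8,fy=8,interpolation=cv2.INTER_CUBIC),'psc.png')
E
```

```text
(no output)
```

View pics/padtop.png

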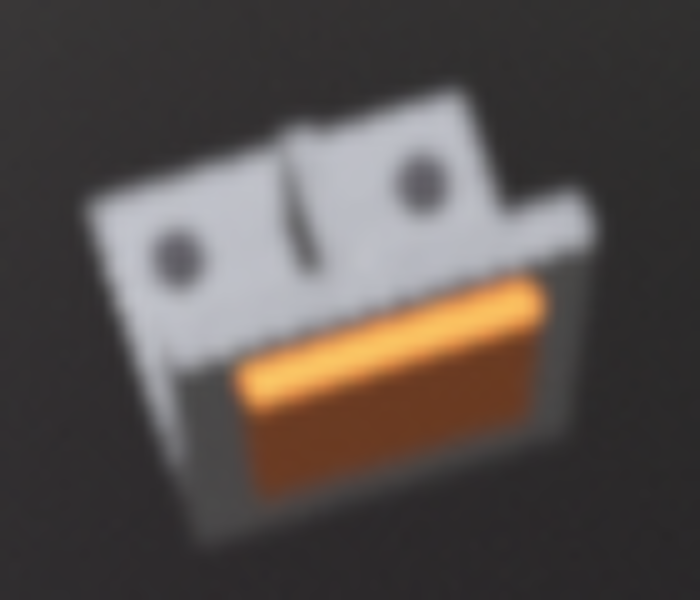

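View pics/padsc.png

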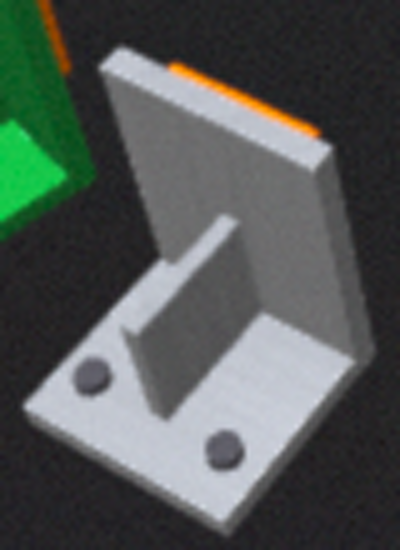

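View pics/ptop.png

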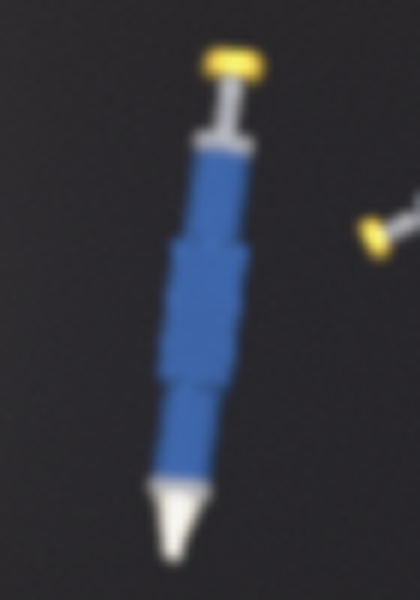

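View pics/psc.png

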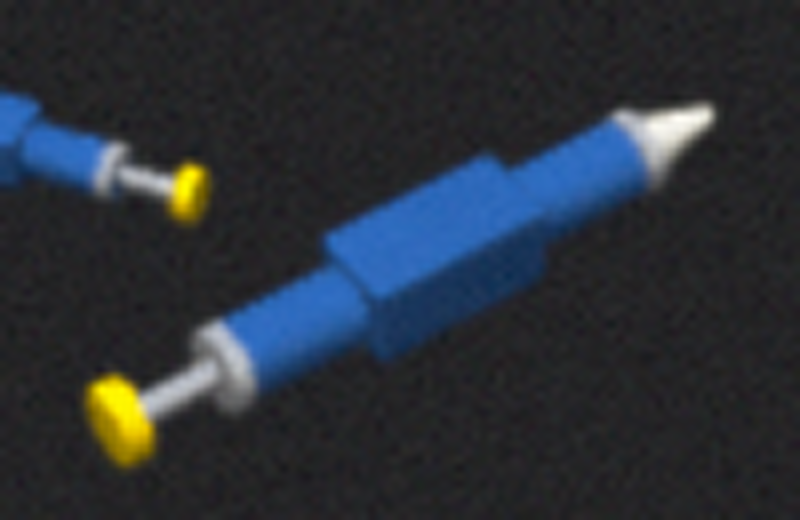

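```bash
python3 - <<'E'
from h import *
d=np.load('top0.npy',allow_pickle=True).item(); s=np.load('scene0.npy',allow_pickle=True).item()
def U(x,y,ox,oy,f): return ox+(x+.5)/f-.5, oy+(y+.5)/f-.5
def show(n,dd,pts,z,ox,oy,f):
    Q=np.array([onz(dd,*U(x,y,ox,oy,f),z)[:2] for x,y in pts]);print(n,Q.round(4).tolist(),'mean',Q.mean(0).round(4));return Q
def ang(a,b): v=b-a; return np.degrees(np.arctan2(v[1],v[0])),np.linalg.norm(v)
q=show('padtopedge',d,[(252,412),(546,325)],.12,285,60,10);print(ang(*q))
q=show('padbot',d,[(265,502),(527,418)],.05,285,60,10);print(ang(*q))
q=show('padtopedge S',s,[(176,62),(320,126)],.12,175,225,5);print(ang(*q))
q=show('plate top front S',s,[(122,46),(332,148)],.13,175,225,5);print(ang(*q))
q=show('plate top front T',d,[(178,368),(590,250)],.13,285,60,10);print(ang(*q))
q=show('sleeveT',d,[(175,240),(248,247),(229,383),(158,376)],.03,290,140,6);print(ang(q[3],q[0]),ang(q[2],q[1]))
q=show('sleeveS',s,[(325,240),(378,300),(545,213),(490,155)],.03,255,195,8);print(ang(q[3],q[0]),ang(q[2],q[1]))
q=show('axisT tip,collar,btn',d,[(173,562),(181,485),(224,142),(233,62)],.015,290,140,6);print(ang(q[0],q[3]),ang(q[1],q[2]))
q=show('axisS',s,[(712,112),(225,365),(122,420)],.015,255,195,8);print(ang(q[0],q[2]))
E
```

```text
padtopedge [[0.6812, 0.0339], [0.7032, -0.0325]] mean [0.6922 0.0007]
(np.float64(-71.65771139318953), np.float64(0.06994172611008403))
padbot [[0.6832, 0.0331], [0.7059, -0.0308]] mean [0.6946 0.0011]
(np.float64(-70.39671986807497), np.float64(0.06788002593135527))
padtopedge S [[0.7056, -0.0279], [0.6823, 0.0353]] mean [0.694  0.0037]
(np.float64(110.24512615210752), np.float64(0.06734968649889311))
plate top front S [[0.7199, -0.0395], [0.6884, 0.0548]] mean [0.7042 0.0077]
(np.float64(108.45725406034457), np.float64(0.09933471386568228))
plate top front T [[0.6875, 0.0504], [0.7172, -0.0417]] mean [0.7023 0.0043]
(np.float64(-72.13646001276547), np.float64(0.09675891011465576))
sleeveT [[0.5134, 0.0106], [0.5112, -0.0194], [0.4551, -0.0127], [0.4574, 0.0163]] mean [ 0.4843 -0.0013]
(np.float64(-5.798325351434892), np.float64(0.05634972328986221)) (np.float64(-6.7900723027581815), np.float64(0.05645568925976178))
sleeveS [[0.5126, -0.0135], [0.5163, 0.0142], [0.4591, 0.0204], [0.4551, -0.0077]] mean [0.4858 0.0034]
(np.float64(-5.7422676913448685), np.float64(0.05778422719120504)) (np.float64(-6.200685296612414), np.float64(0.05755962167468072))
axisT tip,collar,btn [[0.3819, 0.0087], [0.4136, 0.0061], [0.5573, -0.0088], [0.5914, -0.0119]] mean [ 0.486  -0.0015]
(np.float64(-5.602893383608954), np.float64(0.2105518991169305)) (np.float64(-5.90341076210027), np.float64(0.14445911819902654))
axisS [[0.3831, 0.0121], [0.5553, -0.0064], [0.5887, -0.0096]] mean [ 0.509  -0.0013]
(np.float64(-6.023630636290605), np.float64(0.20683356639399508))
```

```bash
cat >> h.py <<'E'
from scipy.spatial.transform import Rotation as Ro
def delta(p,yaw):
    "tool-frame delta to bring TCP to p, tool down, pump-yaw (deg) -> tool x at yaw-90"
    s=robot.sense();R=np.array(s['tool_rot']);a=np.radians(yaw-90)
    x=np.array([np.cos(a),np.sin(a),0]);z=np.array([0,0,-1.]);T=np.column_stack([x,np.cross(z,x),z])
    print('t',round(s['time_s'],2),'tcp',np.round(s['tool_pos'],4),'yaw',round(np.degrees(np.arctan2(R[1,0],R[0,0]))+90,2),'F',np.round(s['ft_force'],2),'w',s['gripper_width'])
    print('delta',(R.T@(np.array(p)-s['tool_pos'])).round(4),Ro.from_matrix(R.T@T).as_rotvec().round(4))
E
python3 -c "
from h import *
delta([.485,0.0005,.12],-6)"
```

```text
t 0.1 tcp [ 0.252  -0.5438  0.2299] yaw 24.86 F [-0.28  0.17 -0.34] w 0.9996101941802951
delta [-0.3958 -0.4402  0.1106] [3.000e-04 1.700e-03 5.385e-01]
```

>>> arm_command(
  motion=[
    [[-0.038,-0.042,0,0,0,0.05,-1],[-0.078,-0.086,0,0,0,0.12,-1],[-0.118,-0.13,0,0,0,0.19,-1],[-0.157,-0.174,0,0,0,0.26,-1],[-0.197,-0.218,0,0,0,0.33,-1],[-0.237,-0.262,0,0,0,0.4,-1],[-0.276,-0.306,0,0,0,0.47,-1],[-0.316,-0.35,0.02,0,0.002,0.538,-1]],
  ],
)

```text
time_s: 1.1
tool_pos: [0.4385, -0.1095, 0.2117]
tool_rot: [[-0.107, -0.994, 0.004], [-0.994, 0.107, -0.003], [0.003, -0.004, -1.0]]
ft_force: [0.9, -0.8, -0.2]
gripper_width: 0.998
```

```bash
python3 -c "
from h import *
delta([.485,0.0005,.07],-6)"
```

```text
t 1.1 tcp [ 0.4385 -0.1095  0.2117] yaw -6.12 F [ 0.88 -0.79 -0.16] w 0.998412696837332
delta [-0.1147 -0.0339  0.1415] [-0.0041 -0.0029 -0.0021]
```

>>> arm_command(
  motion=[
    [[-0.055,-0.016,0.01,0,0,0,-1],[-0.1,-0.03,0.04,0,0,0,-1],[-0.114,-0.034,0.09,0,0,0,-1],[-0.114,-0.034,0.13,0,0,0,-1],[-0.114,-0.034,0.141,0,0,0,-1],[-0.114,-0.034,0.141,0,0,0,-1]],
  ],
)

```text
time_s: 1.85
tool_pos: [0.4823, -0.0013, 0.0694]
tool_rot: [[-0.104, -0.995, -0.001], [-0.995, 0.104, -0.002], [0.002, 0.001, -1.0]]
ft_force: [-0.4, 0.3, 1.3]
gripper_width: 1.002
```

```bash
python3 -c "
from h import *
delta([.485,0.0005,.011],-6)
for n in('scene','top'):
    d=cam(n); save(d['frame'],n+'1.png')
    if n=='scene':save(cv2.resize(d['frame'][150:290,220:420],None,fx=4,fy=4),'scene1c.png')
"
```

```text
t 1.85 tcp [ 0.4823 -0.0013  0.0694] yaw -5.99 F [-0.37  0.29  1.32] w 1.0015081034666775
delta [-0.0022 -0.0026  0.0584] [ 0.0008 -0.0018  0.0002]
```

View pics/scene1c.png

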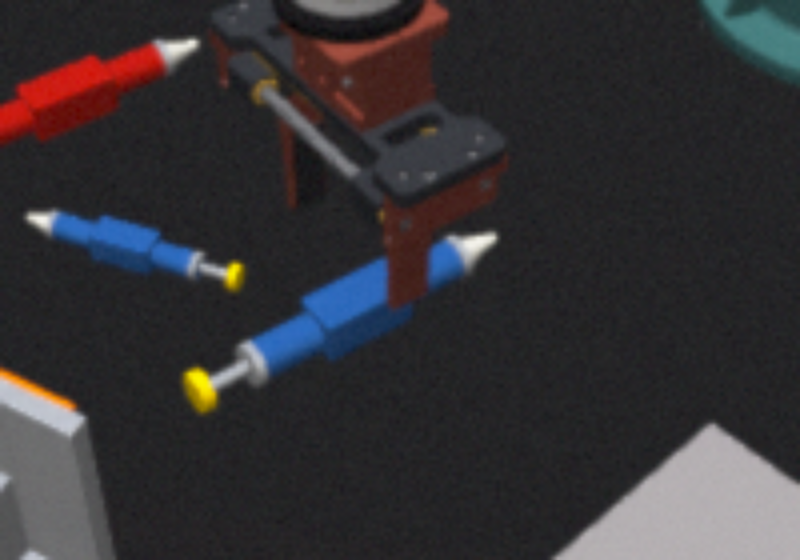

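The fingers straddle the sleeve. I'll narrow them somewhat to stay clear of the small pump, then descend and close.

>>> arm_command(
  motion=[
    [[-0.002,-0.002,0.0,0,0,0,-0.2],[-0.002,-0.002,0.02,0,0,0,-0.2],[-0.002,-0.002,0.045,0,0,0,-0.2],[-0.002,-0.002,0.0585,0,0,0,-0.2],[-0.002,-0.002,0.0585,0,0,0,-0.2]],
  ],
)

```text
time_s: 2.58
tool_pos: [0.4846, 0.0005, 0.0108]
tool_rot: [[-0.104, -0.995, -0.001], [-0.995, 0.104, -0.002], [0.002, 0.0, -1.0]]
ft_force: [-0.0, -0.1, 0.4]
gripper_width: 0.602
```

>>> arm_command(
  motion=[
    [[0,0,0,0,0,0,1],[0,0,0,0,0,0,1],[0,0,0,0,0,0,1],[0,0,0,0,0,0,1],[0,0,0,0,0,0,1],[0,0,0,0,0,0,1]],
  ],
)

```text
time_s: 3.32
tool_pos: [0.4853, 0.0004, 0.0116]
tool_rot: [[-0.104, -0.995, 0.001], [-0.995, 0.104, -0.002], [0.002, -0.002, -1.0]]
ft_force: [-0.9, -0.4, 6.7]
gripper_width: 0.34
```

```bash
python3 -c "
from h import *
delta([.5,0.0005,.081],0)"
```

```text
t 3.33 tcp [4.853e-01 4.000e-04 1.160e-02] yaw -5.97 F [-0.86 -0.37  6.65] w 0.34018266668675523
delta [-0.0015 -0.0147 -0.0693] [-0.0015 -0.0019 -0.1041]
```

>>> arm_command(
  motion=[
    [[0,0,-0.03,0,0,0,1],[0,0,-0.069,0,0,0,1],[0,0,-0.069,0,0,0,1],[0,0,-0.069,0,0,0,1]],
  ],
)

```text
time_s: 3.82
tool_pos: [0.4842, 0.0007, 0.0795]
tool_rot: [[-0.104, -0.995, -0.0], [-0.995, 0.104, -0.002], [0.002, 0.0, -1.0]]
ft_force: [0.3, -0.7, -1.1]
gripper_width: 0.342
```

```bash
python3 -c "
from h import *
delta([.555,-.042,.081],18)"
```

```text
t 3.83 tcp [0.4842 0.0007 0.0795] yaw -5.97 F [ 0.28 -0.7  -1.13] w 0.3418650562052846
delta [ 0.0351 -0.0749 -0.0015] [ 0.0005 -0.0017 -0.4184]
```

>>> arm_command(
  motion=[
    [[0.01,-0.015,-0.001,0,0,-0.1,1],[0.02,-0.03,-0.001,0,0,-0.2,1],[0.03,-0.045,-0.001,0,0,-0.3,1],[0.035,-0.06,-0.001,0,0,-0.38,1],[0.035,-0.075,-0.001,0,-0.001,-0.418,1],[0.035,-0.075,-0.001,0,-0.001,-0.418,1],[0.035,-0.075,-0.001,0,-0.001,-0.418,1]],
  ],
)

```text
time_s: 4.7
tool_pos: [0.5546, -0.0415, 0.0805]
tool_rot: [[0.308, -0.951, -0.002], [-0.951, -0.308, -0.0], [-0.0, 0.002, -1.0]]
ft_force: [-1.4, 0.1, -1.3]
gripper_width: 0.343
```

```bash
python3 -c "
from h import *
delta([.555,-.042,.081],18)
for n in('scene','top'):
    d=cam(n); np.save(n+'2.npy',d,allow_pickle=True)
    if n=='scene':save(cv2.resize(d['frame'][150:290,180:380],None,fx=4,fy=4,interpolation=2),'scene2c.png')
    else: save(cv2.resize(d['frame'][60:220,260:420],None,fx=3.7,fy=3.7,interpolation=2),'top2c.png')
"
```

```text
t 4.7 tcp [ 0.5546 -0.0415  0.0805] yaw 17.94 F [-1.39  0.06 -1.29] w 0.34296803573977835
delta [ 0.0006 -0.0002 -0.0005] [ 0.0018  0.0001 -0.001 ]
```

View pics/scene2c.png

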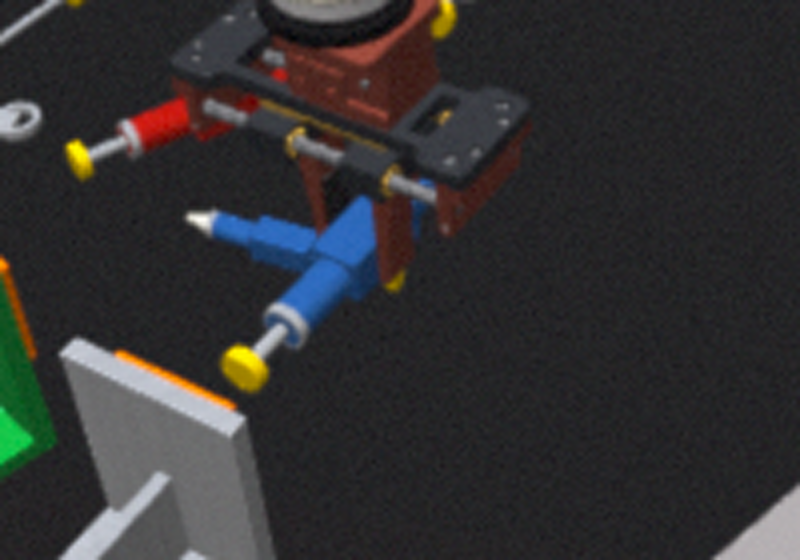

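View pics/top2c.png

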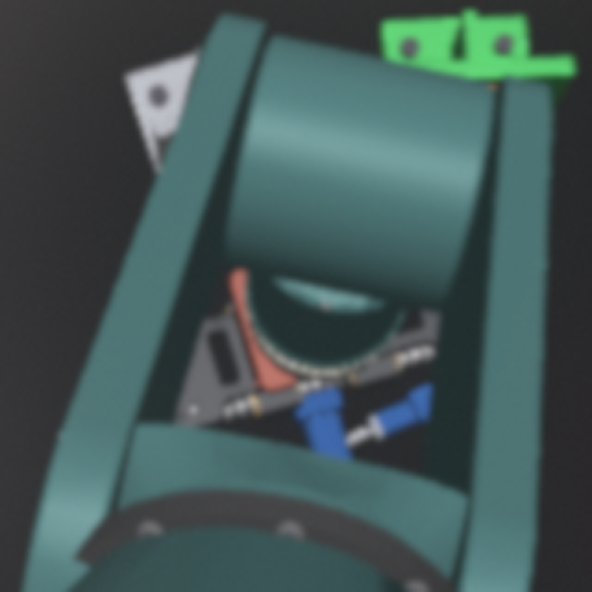

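```bash
python3 -c "
from h import *
s=np.load('scene2.npy',allow_pickle=True).item()
c=np.array([.5546,-.0415,.085]);a=np.array([.951,.308,0])
for r in(.075,.107,.11,.113):
  u=proj(s,c+r*a); print(r,u,(u-[180,150])*4)
for dz in(-.005,.005): print(dz,(proj(s,c+.11*a+[0,0,dz])-[180,150])*4)
"
```

```text
0.075 [249.66134968 231.54603756] [278.64539874 326.18415024]
0.107 [239.81676291 241.80817821] [239.26705166 367.23271284]
0.11 [238.86779665 242.79743314] [235.47118659 371.18973254]
0.113 [237.91423238 243.79148812] [231.65692953 375.16595249]
-0.005 [236.85520998 377.80951402]
0.005 [234.07533653 364.51286523]
```

>>> arm_command(
  motion=[
    [[0,-0.012,0,0,0,0,1],[0,-0.024,0,0,0,0,1],[0,-0.032,0,0,0,0,1],[0,-0.038,0,0,0,0,1],[0,-0.042,0,0,0,0,1],[0,-0.042,0,0,0,0,1]],
  ],
)

```text
time_s: 5.55
tool_pos: [0.594, -0.0291, 0.0805]
tool_rot: [[0.309, -0.951, -0.004], [-0.951, -0.309, -0.001], [-0.0, 0.004, -1.0]]
ft_force: [-4.9, -2.0, -0.0]
gripper_width: 0.339
```

>>> arm_command(
  motion=[
    [[0,-0.002,0,0,0,0,1],[0,-0.004,0,0,0,0,1],[0,-0.004,0,0,0,0,1]],
  ],
)

```text
time_s: 5.92
tool_pos: [0.5975, -0.0279, 0.0805]
tool_rot: [[0.309, -0.951, -0.004], [-0.951, -0.309, -0.001], [-0.0, 0.004, -1.0]]
ft_force: [-5.0, -3.0, -0.5]
gripper_width: 0.342
```

Contact is at about 6 N as expected. I'll advance in small steps until the force rises.

>>> arm_command(
  motion=[
    [[0,-0.002,0,0,0,0,1],[0,-0.003,0,0,0,0,1],[0,-0.003,0,0,0,0,1]],
  ],
)

```text
time_s: 6.3
tool_pos: [0.6002, -0.0271, 0.0805]
tool_rot: [[0.309, -0.951, -0.004], [-0.951, -0.309, -0.001], [-0.0, 0.004, -1.0]]
ft_force: [-4.9, -2.8, -0.6]
gripper_width: 0.34
```

>>> arm_command(
  motion=[
    [[0,-0.002,0,0,0,0,1],[0,-0.002,0,0,0,0,1]],
  ],
)

```text
time_s: 6.55
tool_pos: [0.6022, -0.0264, 0.0805]
tool_rot: [[0.309, -0.951, -0.004], [-0.951, -0.309, -0.001], [-0.0, 0.004, -1.0]]
ft_force: [-4.5, -2.6, -0.5]
gripper_width: 0.343
```

```bash
python3 -c "
from h import *
delta([.6,-.03,.081],18)
d=cam('scene'); save(cv2.resize(d['frame'][150:290,180:380],None,fx=4,fy=4,interpolation=2),'scene3c.png')
"
```

```text
t 6.55 tcp [ 0.6022 -0.0264  0.0805] yaw 17.99 F [-4.54 -2.59 -0.48] w 0.342923658854192
delta [ 0.0027  0.0032 -0.0005] [ 0.004   0.0002 -0.0002]
```

View pics/scene3c.png

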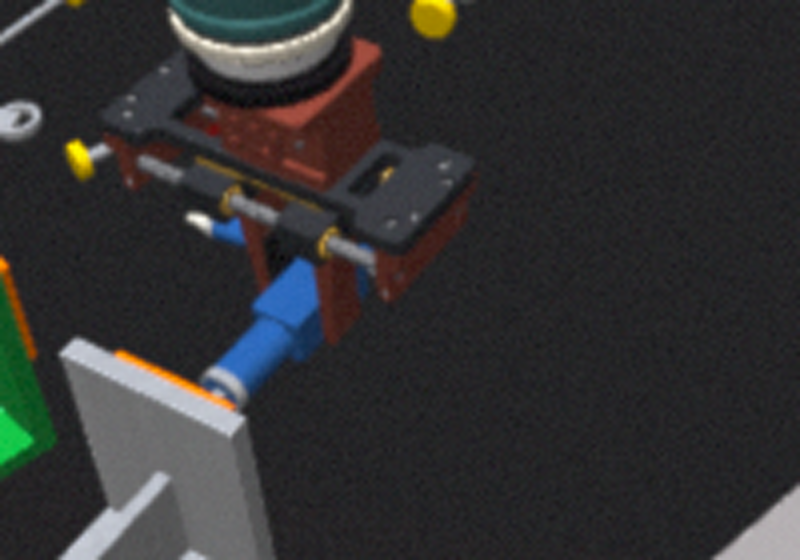

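>>> arm_command(
  motion=[
    [[0,-0.002,0,0,0,0,1],[0,-0.002,0,0,0,0,1]],
  ],
)

```text
time_s: 6.85
tool_pos: [0.604, -0.0258, 0.0805]
tool_rot: [[0.309, -0.951, -0.004], [-0.951, -0.309, -0.001], [-0.0, 0.004, -1.0]]
ft_force: [-4.0, -2.6, -1.0]
gripper_width: 0.343
```

>>> arm_command(
  motion=[
    [[0,-0.0015,0,0,0,0,1],[0,-0.0015,0,0,0,0,1]],
  ],
)

```text
time_s: 7.1
tool_pos: [0.6054, -0.0254, 0.0805]
tool_rot: [[0.309, -0.951, -0.004], [-0.951, -0.309, -0.001], [-0.0, 0.004, -1.0]]
ft_force: [-5.6, -2.6, -0.9]
gripper_width: 0.339
```

>>> arm_command(
  motion=[
    [[0,-0.0015,0,0,0,0,1],[0,-0.0015,0,0,0,0,1]],
  ],
)

```text
time_s: 7.35
tool_pos: [0.6066, -0.025, 0.0805]
tool_rot: [[0.309, -0.951, -0.004], [-0.951, -0.309, -0.001], [-0.0, 0.005, -1.0]]
ft_force: [-5.6, -3.8, 0.2]
gripper_width: 0.342
```

>>> arm_command(
  motion=[
    [[0,-0.0015,0,0,0,0,1],[0,-0.0015,0,0,0,0,1]],
  ],
)

```text
time_s: 7.6
tool_pos: [0.6066, -0.0247, 0.0802]
tool_rot: [[0.309, -0.951, -0.007], [-0.951, -0.309, -0.002], [-0.001, 0.007, -1.0]]
ft_force: [-8.5, -4.0, 1.2]
gripper_width: 0.341
```

>>> arm_command(
  motion=[
    [[0,-0.0015,0,0,0,0,1],[0,-0.0015,0,0,0,0,1],[0,-0.0015,0,0,0,0,1]],
  ],
)

```text
time_s: 7.98
tool_pos: [0.6067, -0.0246, 0.0799]
tool_rot: [[0.309, -0.951, -0.01], [-0.951, -0.309, -0.002], [-0.001, 0.01, -1.0]]
ft_force: [-11.0, -5.5, 2.2]
gripper_width: 0.337
```

```bash
python3 -c "
from h import *
delta([.6,-.03,.081],18)
d=cam('scene'); save(cv2.resize(d['frame'][150:290,180:380],None,fx=4,fy=4,interpolation=2),'scene4c.png')
"
```

```text
t 7.97 tcp [ 0.6067 -0.0246  0.0799] yaw 18.0 F [-10.99  -5.53   2.15] w 0.33690672669061417
delta [ 0.0031  0.008  -0.001 ] [0.0097 0.0012 0.0001]
```

View pics/scene4c.png

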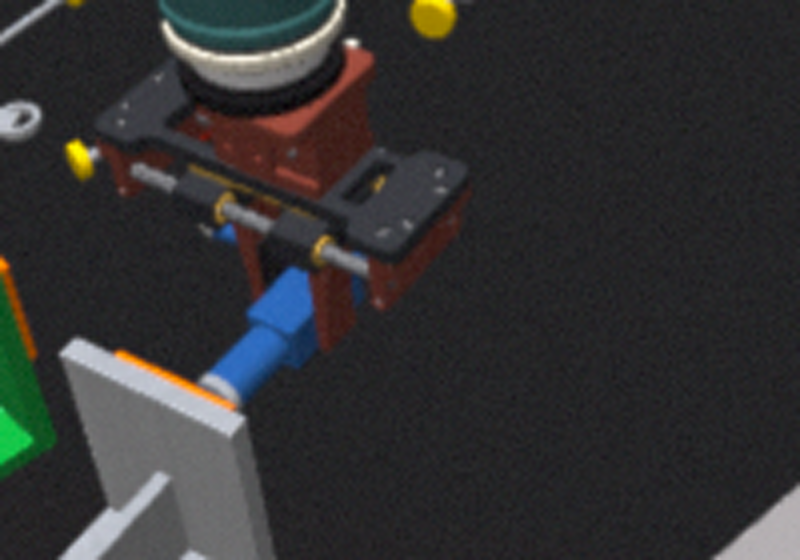

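The TCP has stopped advancing and force climbs to 12 N, so this is the hard stop. I'll back off and check the button.

>>> arm_command(
  motion=[
    [[0,0.015,0,0,0,0,1],[0,0.035,0,0,0,0,1],[0,0.055,-0.02,0,0,0,1],[0,0.075,-0.05,0,0,0,1],[0,0.075,-0.06,0,0,0,1],[0,0.075,-0.06,0,0,0,1]],
  ],
)

```text
time_s: 8.78
tool_pos: [0.5421, -0.047, 0.142]
tool_rot: [[0.308, -0.951, 0.004], [-0.951, -0.308, -0.001], [0.002, -0.003, -1.0]]
ft_force: [0.1, -0.2, -2.3]
gripper_width: 0.336
```

```bash
python3 -c "
from h import *
delta([.508,.2605,.14],1.5)
d=cam('scene'); save(cv2.resize(d['frame'][150:290,180:380],None,fx=4,fy=4,interpolation=2),'scene5c.png')
np.save('scene5.npy',d,allow_pickle=True)
"
```

```text
t 8.78 tcp [ 0.5421 -0.047   0.142 ] yaw 17.96 F [ 0.09 -0.23 -2.31] w 0.336055968124719
delta [-0.303  -0.0624  0.0015] [-0.0035 -0.0019  0.2873]
```

View pics/scene5c.png

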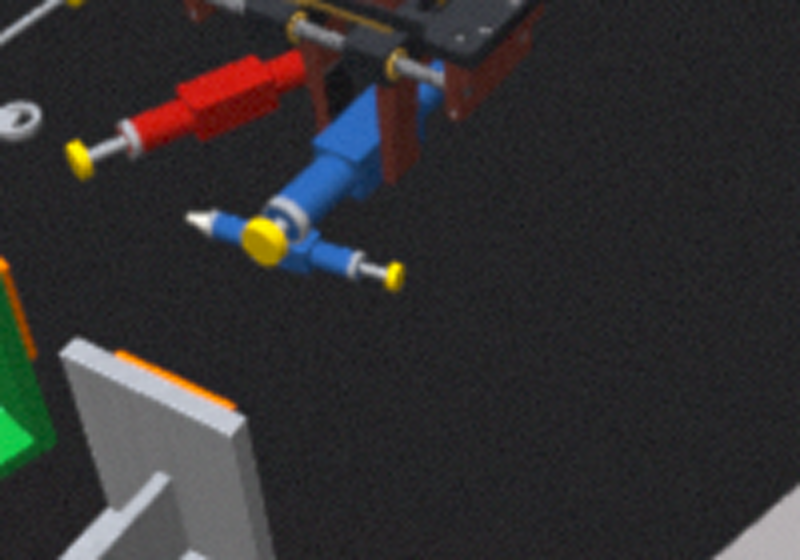

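```bash
python3 -c "
from h import *
for f,c in (('scene2.npy',[.5546,-.0415,.085]),('scene5.npy',[.5421,-.047,.146])):
  s=np.load(f,allow_pickle=True).item()
  c=np.array(c);a=np.array([.951,.308,0]);hsv=cv2.cvtColor(s['frame'],cv2.COLOR_RGB2HSV);m=cv2.inRange(hsv,(22,120,120),(33,255,255))
  n,l,st,ce=cv2.connectedComponentsWithStats(m)
  print([(x.round(1).tolist(),y[4]) for x,y in zip(ce[1:],st[1:]) if y[4]>15 and 180<x[0]<290])
  for r in(.075,.08,.09,.093,.1,.11): print(r,proj(s,c+r*a).round(1),((proj(s,c+r*a)-[180,150])*4).round())
"
```

```text
[([208.1, 138.6], np.int32(242)), ([199.4, 189.1], np.int32(38)), ([240.7, 241.3], np.int32(88))]
0.075 [249.7 231.5] [279. 326.]
0.08 [248.2 233.1] [273. 332.]
0.09 [245.1 236.3] [260. 345.]
0.093 [244.2 237.3] [257. 349.]
0.1 [242.  239.5] [248. 358.]
0.11 [238.9 242.8] [235. 371.]
[([208.1, 138.6], np.int32(245)), ([199.4, 189.1], np.int32(38)), ([245.7, 209.6], np.int32(95)), ([278.0, 218.1], np.int32(22))]
0.075 [249.6 205.7] [279. 223.]
0.08 [248.1 207.3] [272. 229.]
0.09 [244.9 210.4] [260. 241.]
0.093 [243.9 211.3] [256. 245.]
0.1 [241.7 213.5] [247. 254.]
0.11 [238.4 216.7] [233. 267.]
```

Centroid travel is about 17.5 mm from a start about 2.5 mm in, and the stop was hard, so the plunger is home. Next, over the mat.

>>> arm_command(
  motion=[
    [[-0.03,-0.006,0,0,0,0,1],[-0.075,-0.016,0,0,0,0.06,1],[-0.12,-0.026,0,0,0,0.12,1],[-0.17,-0.036,0,0,0,0.18,1],[-0.22,-0.046,0,0,0,0.24,1],[-0.265,-0.056,0,0,0,0.287,1],[-0.295,-0.063,0,0,0,0.287,1],[-0.303,-0.064,0,0,0,0.287,1]],
  ],
)

```text
time_s: 9.82
tool_pos: [0.5075, 0.2632, 0.1396]
tool_rot: [[0.03, -1.0, -0.001], [-1.0, -0.03, -0.001], [0.001, 0.001, -1.0]]
ft_force: [-0.4, 0.0, -1.4]
gripper_width: 0.342
```

```bash
python3 -c "
from h import *
delta([.51,.2605,.045],1.5)
d=cam('scene'); save(d['frame'],'scene6.png')
"
```

```text
t 9.82 tcp [0.5075 0.2632 0.1396] yaw 1.69 F [-0.38  0.01 -1.37] w 0.34182591888139935
delta [ 0.0027 -0.0025  0.0946] [ 0.0008 -0.0008  0.0034]
```

View pics/scene6.png

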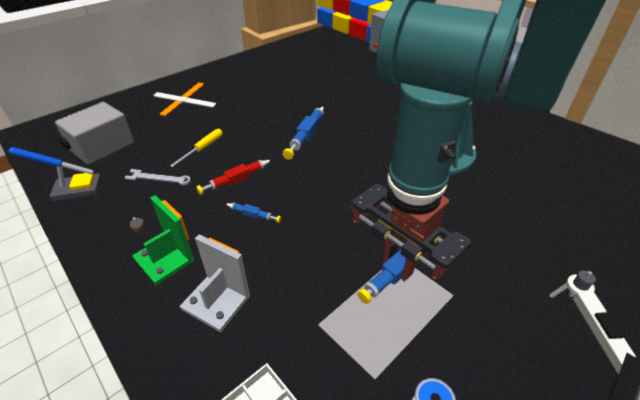

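>>> arm_command(
  motion=[
    [[0.0027,-0.0025,0.03,0,0,0,1],[0.0027,-0.0025,0.06,0,0,0,1],[0.0027,-0.0025,0.085,0,0,0,1],[0.0027,-0.0025,0.1,0,0,0,1],[0.0027,-0.0025,0.11,0,0,0,1],[0.0027,-0.0025,0.116,0,0,0,1],[0.0027,-0.0025,0.119,0,0,0,1],[0.0027,-0.0025,0.12,0,0,0,1]],
  ],
)

```text
time_s: 10.88
tool_pos: [0.5108, 0.2585, 0.0212]
tool_rot: [[0.027, -1.0, 0.001], [-1.0, -0.027, -0.001], [0.001, -0.001, -1.0]]
ft_force: [-0.2, -0.1, -1.4]
gripper_width: 0.341
```

>>> arm_command(
  motion=[
    [[0,0,0.0015,0,0,0,1],[0,0,0.0025,0,0,0,1],[0,0,0.0035,0,0,0,1],[0,0,0.0035,0,0,0,1]],
  ],
)

```text
time_s: 11.38
tool_pos: [0.5104, 0.2583, 0.0173]
tool_rot: [[0.027, -1.0, 0.0], [-1.0, -0.027, -0.001], [0.001, -0.0, -1.0]]
ft_force: [-0.1, 0.4, -1.5]
gripper_width: 0.344
```

>>> arm_command(
  motion=[
    [[0,0,0.001,0,0,0,1],[0,0,0.002,0,0,0,1],[0,0,0.002,0,0,0,1]],
  ],
)

```text
time_s: 11.75
tool_pos: [0.5105, 0.2584, 0.0157]
tool_rot: [[0.027, -1.0, 0.0], [-1.0, -0.027, -0.001], [0.001, -0.0, -1.0]]
ft_force: [-0.8, -0.6, 4.2]
gripper_width: 0.339
```

>>> arm_command(
  motion=[
    [[0,0,0.001,0,0,0,1],[0,0,0.001,0,0,0,1]],
  ],
)

```text
time_s: 12.0
tool_pos: [0.5105, 0.2584, 0.0156]
tool_rot: [[0.027, -1.0, 0.001], [-1.0, -0.027, -0.001], [0.001, -0.001, -1.0]]
ft_force: [-2.7, -2.3, 13.2]
gripper_width: 0.34
```

```bash
python3 -c "
from h import *
delta([.51,.2605,.015],1.5)
d=cam('scene'); save(cv2.resize(d['frame'][230:390,300:500],None,fx=3.7,fy=3.7,interpolation=2),'scene7.png')
"
```

```text
t 12.0 tcp [0.5105 0.2584 0.0156] yaw 1.54 F [-2.71 -2.34 13.2 ] w 0.33950350864946155
delta [-0.0021  0.0005  0.0006] [-0.0006 -0.0008  0.0006]
```

View pics/scene7.png

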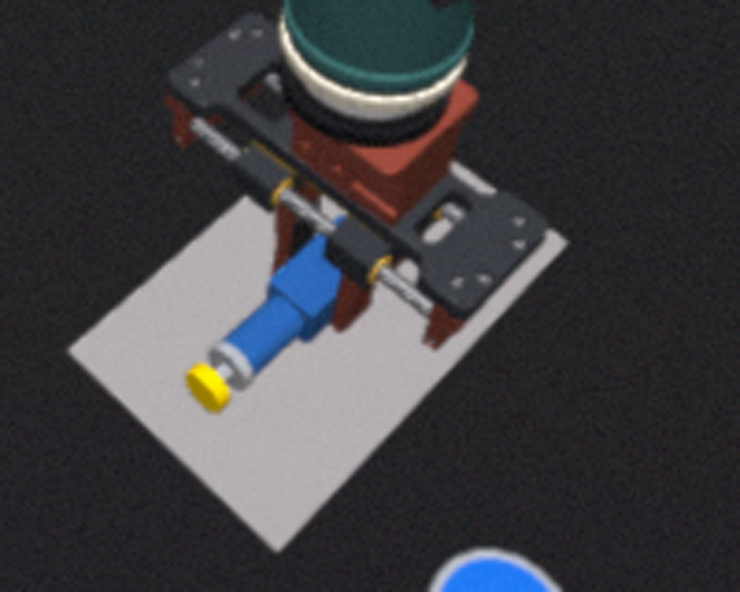

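>>> arm_command(
  motion=[
    [[0,0,-0.001,0,0,0,1],[0,0,-0.001,0,0,0,0],[0,0,-0.001,0,0,0,-0.5],[0,0,-0.001,0,0,0,-0.8],[0,0,-0.001,0,0,0,-0.8]],
  ],
)

```text
time_s: 12.68
tool_pos: [0.5104, 0.2584, 0.0152]
tool_rot: [[0.027, -1.0, 0.0], [-1.0, -0.027, -0.001], [0.001, -0.0, -1.0]]
ft_force: [0.1, 1.3, 0.1]
gripper_width: 0.755
```

>>> arm_command(
  motion=[
    [[0,0,-0.02,0,0,0,-0.8],[0,0,-0.06,0,0,0,-0.8],[0,0,-0.11,0,0,0,-0.8],[0,0,-0.15,0,0,0,-0.8],[0.05,0.0,-0.15,0,0,0,-0.8],[0.11,0,-0.15,0,0,0,-0.8],[0.17,0,-0.15,0,0,0,-0.8],[0.2,0,-0.15,0,0,0,-0.8]],
  ],
)

```text
time_s: 13.68
tool_pos: [0.5155, 0.056, 0.1656]
tool_rot: [[0.025, -1.0, 0.0], [-1.0, -0.025, -0.001], [0.001, -0.0, -1.0]]
ft_force: [0.7, 0.6, -0.9]
gripper_width: 0.901
```

>>> arm_command(
  motion=[
    [[0.05,0,0,0,0,0,-0.8],[0.1,0,0,0,0,0,-0.8],[0.15,0,0,0,0,0,-0.8],[0.2,0,0,0,0,0,-0.8],[0.2,0,0,0,0,0,-0.8]],
  ],
)

```text
time_s: 14.3
tool_pos: [0.5215, -0.1447, 0.1658]
tool_rot: [[0.023, -1.0, 0.001], [-1.0, -0.023, -0.002], [0.002, -0.001, -1.0]]
ft_force: [0.5, 0.6, -0.3]
gripper_width: 0.899
```

```bash
python3 - <<'E'
from h import *
t=cam('top');s=cam('scene')
np.save('tz.npy',t,allow_pickle=True)
save(cv2.resize(t['frame'][100:260,160:480],None,fx=2.5,fy=2.5,interpolation=2),'topz.png');save(cv2.resize(s['frame'][130:390,150:500],None,fx=2.2,fy=2.2,interpolation=2),'scenez.png')
for n,d in(('t',t),('s',s)):
  hsv=cv2.cvtColor(d['frame'],cv2.COLOR_RGB2HSV)
  for nm,lo,hi in(('b',(100,120,50),(125,255,255)),('r',(0,150,80),(4,255,255)),('y',(22,120,120),(33,255,255))):
    nn,l,st,c=cv2.connectedComponentsWithStats(cv2.inRange(hsv,lo,hi))
    for i in range(1,nn):
      if st[i,4]<35: continue
      y,x=np.nonzero(l==i);P=np.array([onz(d,u,v,.019)[:2] for u,v in zip(x,y)]);mu=P.mean(0);w,V=np.linalg.eigh(np.cov((P-mu).T))
      if np.linalg.norm(mu-[.51,.26])<.14 or nm=='r': print(n,nm,c[i].round(1),st[i,4],mu.round(4),V[:,1].round(3))
print(robot.sense()['time_s'],robot.sense()['tool_pos'],robot.sense()['dq'])
E
```

```text
t b [220.  179.7] 440 [0.5095 0.2573] [-1.    -0.031]
t r [89.6 76.9] 68 [0.7735 0.6153] [-0.94  -0.341]
t r [ 14.7 191.4] 408 [0.4694 0.7892] [-0.737 -0.676]
t r [433.5 194.8] 425 [ 0.4831 -0.2763] [-0.991  0.136]
t r [ 14.9 269.4] 444 [0.2722 0.7712] [-0.848  0.531]
s b [387.3 304.3] 933 [0.5079 0.2584] [-0.999 -0.045]
s r [341.2   5.4] 167 [-0.7027 -1.1069] [0.669 0.743]
s r [357.4  28.6] 255 [-0.5158 -0.8076] [0.691 0.723]
s r [236.6 173.4] 563 [ 0.5027 -0.2719] [-0.999  0.038]
s y [355.7 334.1] 103 [0.5979 0.2611] [0.183 0.983]
14.4 [ 0.52068481 -0.14130795  0.165491  ] [ 0.03164231 -0.00476392  0.01304513  0.00188226  0.00302751  0.00160381]
```

View pics/topz.png

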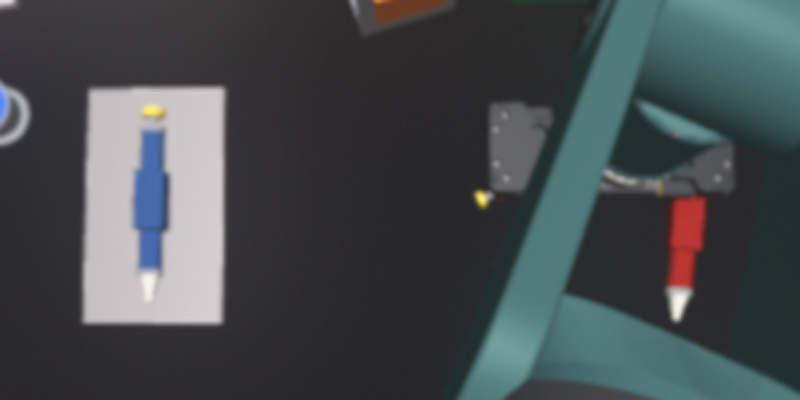

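View pics/scenez.png

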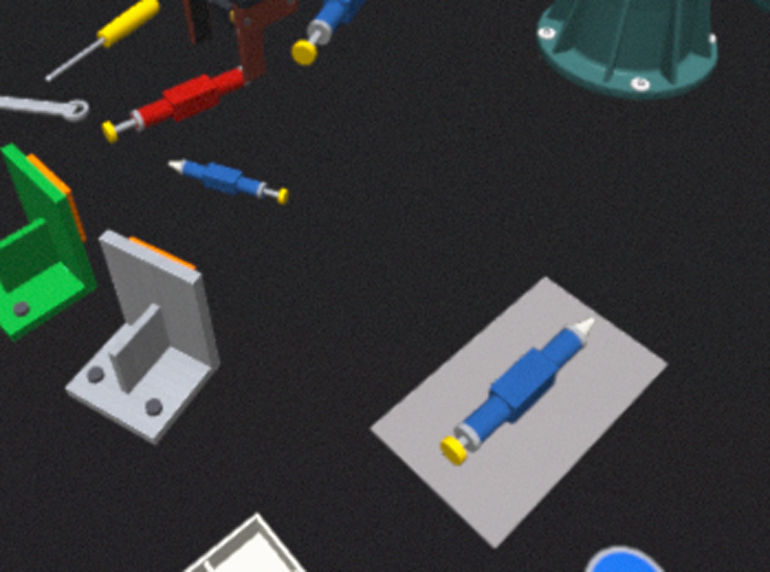

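The pump lies central and lengthwise on the mat. The button centroid is about 89 mm from the pump centre, which matches home. The red pump has not moved and the arm is clear.

```bash
python3 -c "
from h import *
print(robot.hand_in())"
```

```text
the job is handed in; nothing more can be done
None
```

I picked up the middle-sized blue pump and pressed its button against the steel stop's orange pad until it hit the hard stop. I then laid it on the grey mat, released it, moved the arm clear and handed in at about 14.4 s. `hand_in()` gives no verdict, so these are my own checks:

- **Plunger:** the force held at about 6 N, then rose to about 12 N with no further advance. On the mat, the scene view put the button's middle about 89 mm from the pump's centre, which fits fully home.
- **Placing:** the two cameras put the pump's centre at (0.509, 0.258). That is about 3 mm from my estimate of the mat's middle, and within about 1–2° of its length. I brought it down slowly until it touched, and pressed to about 13 N on the mat before easing off 1 mm and opening the fingers.
- **Red pump:** it looked unmoved in the last scene picture. The arm hid part of it, so I did not get a full position check from either camera.
- **Disagreements:** the hard stop came about 2 mm beyond where the pad and pump positions predicted, which is within the camera calibration error.

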